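# Check the digital depth gauge at its groove

## Task

Check the digital depth gauge that is bolted to the bench. With its rod still fully home, wake it with the round key and then zero it with the oblong key, letting each key come back up; leave the small square units key between them alone. Then take the rod by its knob and draw it gently straight out of its snug bore, without forcing it sideways, until the groove in the rod is level with the mouth of the brass nose, and finish with the rod held still there in the gripper, keys untouched, so that I can read the display; do not disturb the caliper, wood blank and wax tin lying round it.

Things in the scene. Friction and masses are not known exactly. Their poses are not given: they have to be found in the camera images.
- gauge: Digital depth gauge fixed to the bench, rod end to the robot's right: base plate (x -85 to +135 mm, 100 wide, 12 high), grey box (x -25 to +115, 84 wide, 70 high), display and keys on top, steel bearing block (x -65 to -25, 46 wide, 64 high), brass nose. Origin on the bench under the rod's axis, which is level and 40 mm up; x runs along it INTO the gauge, y level to the keys' side, z up
- nose_mouth (a point): Centre of the mouth of the round brass nose (29 mm in diameter, 30 mm long), where the rod comes out: on the rod's axis, at x = -95 mm of the gauge, 40 mm above the bench; axes as the gauge's, so the rod is drawn out along -x. The bore behind it is 13.5 mm wide and 70 mm deep, then hollow
- rod: Loose steel rod in the bore, 12 mm in diameter (0.75 mm play all round), 100 mm long, 0.11 to 0.22 kg, held only by friction, with a knurled knob outside: 24 mm in diameter for 25 mm from its shoulder, then a 28 mm lip, 5 mm thick. Origin on the axis at the knob's shoulder, which lies against the nose mouth when fully home, as at the start; x points into the bore
- rod_knob (a point): Middle of the knob's gripping length, on the rod's axis, 12.5 mm outward (-x of the rod) from the shoulder. Fingers closing level across the axis, from above, take 24 mm here, 40 mm above the bench; off centre by more than the play they push the rod hard against its bore, and over 60 N on the bore or nose is forcing it
- rod_groove (a point): Middle of the turned groove in the rod, 5 mm wide, on the rod's axis, 50 mm inward from the knob's shoulder; so it is level with the nose mouth when the rod has been drawn out 50 mm from home. 50 mm of rod then remains in the bore
- wake_key_top (a point): Middle of the top face of the round key (18 mm in diameter), the one farthest from the nose, x = 88, y = 18.5 mm in the gauge's frame, top face 76 mm above the bench, 6 mm above the panel. It is pressed straight down
- zero_key_top (a point): Middle of the top face of the oblong key (12 mm along the gauge by 26 mm across it), the one nearest the nose, x = 4, y = 18.5 mm in the gauge's frame, top face 76 mm above the bench, pressed straight down
- units_key_top (a point): Middle of the top face of the small square key (12 x 12 mm) between the other two, 42 mm from each, x = 46, y = 18.5 mm, same height. Not to be pressed
- wake_key (a joint): Travel of the round key, m: 0 up, 0.004 fully down. Spring: about 1 N to start, 4.5 N fully down; it counts as pressed from 0.0025 and springs back when let go
- zero_key (a joint): Travel of the oblong key, m: 0 up, 0.004 fully down; same spring, pressed from 0.0025
- units_key (a joint): Travel of the square key, m: 0 up, 0.004 fully down; same spring. Must stay up
- vernier: Loose steel slide caliper, 230 x 69 x 10 mm, lying to the right of the work. Bystander; origin near its middle on the bench
- blank: Loose squared dark wood turning blank, 130 x 38 x 38 mm, lying to the left of the gauge. Bystander; origin at its middle on the bench
- wax_tin: Loose closed round wax tin, 69 mm in diameter, 35 mm high, left of the gauge. Bystander; origin at the middle of its underside

How it is judged:
By the outcome, as a careful person would: the job done as asked, in the order asked, and still so for the second after the job is handed in, while the arm keeps its last pose, push and grip.
It also fails if it takes over 48 s, if anything falls off the work surface, if the arm or the gripper's body presses on something with over 40 N, if the wrist force passes 120 N, or if a joint passes its speed limit or range.

## Robot

A 6-joint arm with a two-finger parallel gripper is mounted at the origin on a cart in front of the work surface, level with it; the furniture and walls round the work are solid. World frame = base frame: x ahead of the robot, y to its left, z up, the work surface at z = 0. Lengths are in m, angles in rad, forces in N, time in s.
With the tool pointing down it reaches from about 0.225 to 0.875 m from the base axis. Payload 3.4 kg.
Tool frame: the origin (TCP) lies at the very end of the fingers, on their centre line; the grasp point (between the pads) lies 19 mm behind it; z points along the fingers, y is the line along which they close (so a half turn about z gives the same grasp; the last joint's range is limited). The gripper opens to 85 mm and grips with 20 to 120 N. Pads are 22 mm wide; open, the fingers measure 114 mm over their backs; the gripper's body (76 mm by 85 mm) begins 54 mm behind the grasp point. The pads swing forward as they close: fully open they stand 13 mm farther back than shut.
Start: joints at [1.045, 0.276, 1.505, -0, 1.361, -0.121], TCP at [0.226, 0.529, 0.231] pointing down, gripper open.
Joint ranges: [-2.89, 2.89], [-0.75, 2.08], [0.22, 2.7], [-1.18, 4.32], [0.11, 2.71], [-2.7, 2.7]. Speed limits (rad/s): [2.57, 2.57, 3.14, 3.14, 3.14, 3.14].

## Interface

Orientations are given as a unit quaternion [w, x, y, z].
In Python, from rig import readout, vision, manip gives the robot as it stands.
- The arm moves only by the shell command python3 -m handwheel 'ROWS' [FORCE]. ROWS is JSON, a list of rows, each a list of 3 entries, a list of its own where there are three numbers: the shift along the tool's x, y, z in mm, then the turn, a rotation vector about the tool's x, y, z in units of 6 degrees (1.0 is 6 degrees), then the closure, from -1 (fully open) to 1 (shut), so that 0 is half open. A call has 1 to 20 rows; each row shifts and turns the commanded pose from where the row before left it, along the tool's axes as they then stand; what a row does not reach is not made up. A row lasts 1/8 s, in which the tool goes at most 62.5 mm and 10.7 degrees, less where a joint would pass 70% of its speed; a pose out of reach is approached as far as the arm can. A call is refused whole if a number of a shift passes 62.5 or a number of a turn 1, either way. A call with a gripper value outside its range is refused whole. The fingers move at their own pace and stop on an object; FORCE is the grip in N (left out, the last holds). Time passes only in rows, so rows that do not move let the fingers close. It gives the time, the measured TCP pose, the force, the opening and the grip force at its end, in the units of the state.
- readout.get_state(): the state, without advancing time (a new reading comes with each control period).
- vision.get_image(name): name is "scene" or "side" or "wrist"; returns the picture (384x512x3 uint8, blue, green, red); there is no depth.
- vision.camera_params(name): a dict with "intrinsics" (3x3 intrinsics, pixels), "rvec" (rotation vector, rad) and "tvec" (3), from world to camera coordinates, as OpenCV has them; the wrist camera has in their place "hand_eye" (4x4, takes a point from camera to tool coordinates, whose origin is the TCP and whose axes are the flange's). Camera axes: x right, y down, z forward; pixel columns grow to the right and rows downward; lengths in m; the calibration is good to about 2 mm. A picture is of the moment at which its call begins: read the wrist's pose just before it. camera_params takes no time and is no camera call.
- manip.sign_off(): hands the job in; it is judged then, once.
The state is a dict: "clock": time; "qpos": joint angles; "qd": joint speeds; "effort": joint torques, N m; "position": TCP position; "ee_rot": TCP orientation; "contact_force": force on the tool from outside, world axes, zero at the start; "moment": the same for the moment, N m; "width": finger opening in m; "gripper_force": force on a finger pad.
Only numpy, scipy, OpenCV 4.12 (cv2) and the standard library are available. Lean on these libraries where they do the work, as an engineer would, in place of code of your own. Each camera call takes 0.05 s, during which the arm holds its last target. There are 200 camera calls.

## Working session

There is one attempt and no reset: what is moved stays moved. The work goes in short steps, Python scripts to look and compute and a shell command to move; the robot and the scene stay as the last step left them, time stands still between calls to the robot, and variables do not carry over. Pictures are saved under pics/ and viewed, at most 10 in all, crops included, and the job is handed in when it is done.

```bash
mkdir -p pics; ls
python3 - <<'E'
from rig import readout, vision
import cv2,numpy as np
s=readout.get_state()
print({k:np.round(v,3).tolist() for k,v in s.items()})
a=vision.get_image("scene");b=vision.get_image("side")
cv2.imwrite("pics/scene.png",a);cv2.imwrite("pics/side.png",b)
for n in("scene","side","wrist"):print(n,vision.camera_params(n))
E
```

```text
pics
{'clock': 0.0, 'qpos': [1.045, 0.277, 1.506, -0.0, 1.361, -0.121], 'qd': [-0.001, -0.0, -0.001, 0.0, 0.001, 0.001], 'effort': [0.001, -41.678, -24.581, -0.0, 0.011, -0.0], 'position': [0.226, 0.528, 0.23], 'ee_rot': [-0.0, 0.201, 0.98, -0.001], 'contact_force': [0.375, -0.099, -0.203], 'moment': [-0.013, 0.022, -0.046], 'gripper_force': 0.0, 'width': 0.085}
scene {'intrinsics': array([[478.58215199,   0.        , 249.78817106],
       [  0.        , 478.58215199, 191.57931702],
       [  0.        ,   0.        ,   1.        ]]), 'rvec': array([ 1.94365874, -1.08197885,  0.54132955]), 'tvec': array([-0.35366525,  0.28784043,  0.95560765])}
side {'intrinsics': array([[360.75652977,   0.        , 257.28887262],
       [  0.        , 360.75652977, 196.281107  ],
       [  0.        ,   0.        ,   1.        ]]), 'rvec': array([ 2.27030895, -0.31207578,  0.12779127]), 'tvec': array([-0.49012756,  0.08672192,  0.93520312])}
wrist {'intrinsics': array([[329.13534781,   0.        , 252.48750438],
       [  0.        , 329.13534781, 189.97271742],
       [  0.        ,   0.        ,   1.        ]]), 'hand_eye': array([[-3.24993638e-04, -9.64847048e-01, -2.62811849e-01,
         6.72798881e-02],
       [ 9.99999446e-01, -5.76679735e-04,  8.80532147e-04,
         2.15396843e-04],
       [-1.00113711e-03, -2.62811417e-01,  9.64846701e-01,
        -1.42199580e-01],
       [ 0.00000000e+00,  0.00000000e+00,  0.00000000e+00,
         1.00000000e+00]])}
```

View pics/scene.png

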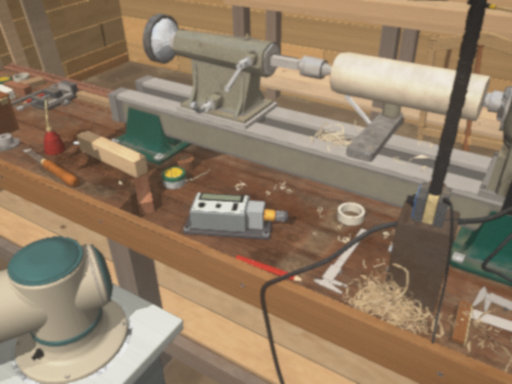

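View pics/side.png

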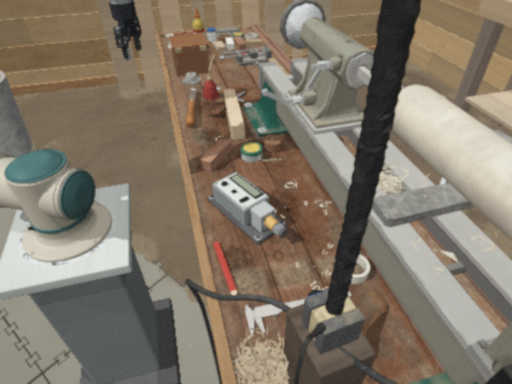

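The scene view shows the gauge around (232,213) with the brass nose at about (270,215). In the side view the gauge is around (240,200) and the nose at about (272,224). Next I'll get a rough position and then look with the wrist camera.

```bash
cat > h.py <<'E'
import numpy as np,cv2
from rig import readout,vision
from scipy.spatial.transform import Rotation as R
def cam(n,s=None):
    p=vision.camera_params(n);K=p["intrinsics"]
    if n=="wrist":
        w,x,y,z=s["ee_rot"];Rt=R.from_quat([x,y,z,w]).as_matrix();H=p["hand_eye"]
        return K,Rt@H[:3,:3],Rt@H[:3,3]+np.array(s["position"])
    Rm=cv2.Rodrigues(p["rvec"])[0];return K,Rm.T,-Rm.T@p["tvec"]
def plane(c,uv,z):
    K,Rw,o=c;d=Rw@np.linalg.solve(K,[uv[0],uv[1],1]);return o+d*(z-o[2])/d[2]
def rel(s,P):  # world point in tool axes, mm
    w,x,y,z=s["ee_rot"];return R.from_quat([x,y,z,w]).inv().apply(np.array(P)-s["position"])*1000
E
python3 - <<'E'
from h import *
a=cv2.imread("pics/scene.png");b=cv2.imread("pics/side.png")
for n,im,box in(("scene",a,(170,180,320,250)),("side",b,(195,160,305,250))):
    h=cv2.cvtColor(im,cv2.COLOR_BGR2HSV);m=cv2.inRange(h,(15,110,120),(32,255,255))
    x0,y0,x1,y1=box;k=np.zeros_like(m);k[y0:y1,x0:x1]=m[y0:y1,x0:x1]
    q,l,st,ce=cv2.connectedComponentsWithStats(k)
    for i in range(1,q):
        if st[i,4]>15:print(n,st[i],ce[i],plane(cam(n),ce[i],.04))
    cv2.imwrite(f"pics/{n}_c.png",cv2.resize(im[y0:y1,x0:x1],None,fx=4,fy=4,interpolation=cv2.INTER_CUBIC))
A=cv2.imread("pics/scene_c.png");B=cv2.imread("pics/side_c.png")
o=np.zeros((600,800,3),np.uint8);A=A[:240,:600];o[:A.shape[0],:A.shape[1]]=A;o[240:600,:440]=B
cv2.imwrite("pics/c.png",o)
E
```

```text
scene [264 209  12  12 131] [269.28244275 214.32061069] [ 0.5001392 -0.1602283  0.04     ]
side [264 216  14  13 107] [269.88785047 221.6728972 ] [ 0.49889963 -0.15359417  0.04      ]
```

View pics/c.png

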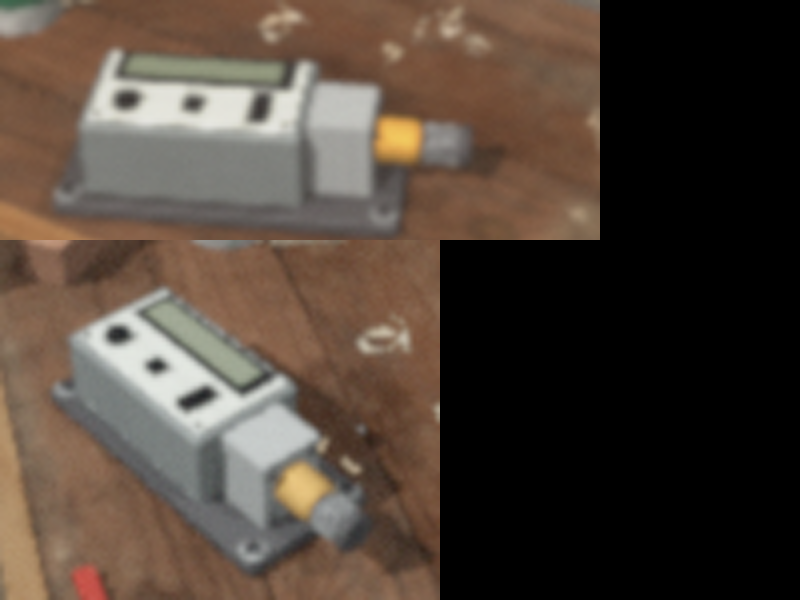

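The crops show the round key at scene (201.5,204.7) and side (224.7,183.5). The oblong key is at scene (235,206.7) and side (244.2,199.5). The square key lies between them, and the brass nose and grey knob are to the right.

Run:
```python
from h import *
s=readout.get_state()
for n,w,z in(("scene",(201.5,204.7),(235,206.7)),("side",(224.7,183.5),(244.2,199.5))):
    W=plane(cam(n),w,.076);Z=plane(cam(n),z,.076);print(W,Z,np.linalg.norm(W-Z),np.degrees(np.arctan2(*(W-Z)[1::-1])))
w,x,y,z=s["ee_rot"];print(R.from_quat([x,y,z,w]).as_matrix().round(3), rel(s,(.47,0,.25)))
```

```text
[ 0.40746629 -0.02036316  0.076     ] [ 0.44291653 -0.09643565  0.076     ] 0.08392700638721565 114.98580374479587
[ 0.41470436 -0.01942256  0.076     ] [ 0.44897231 -0.09536165  0.076     ] 0.08331289071457117 114.28754793222944
[[-0.919  0.394 -0.001]
 [ 0.394  0.919 -0.001]
 [ 0.    -0.002 -1.   ]] [-432.07675963 -389.49067475  -18.9364459 ]
```

```bash
python3 -m handwheel '[[[-38,-39,-2],[0,0,0],-1],[[-38,-39,-2],[0,0,0],-1],[[-38,-39,-2],[0,0,0],-1],[[-38,-39,-2],[0,0,0],-1],[[-38,-39,-2],[0,0,0],-1],[[-39,-40,-2],[0,0,0],0],[[-39,-40,-2],[0,0,0],1],[[-39,-40,-2],[0,0,0],1],[[-39,-40,-2],[0,0,0],1],[[-39,-40,-2],[0,0,0],1],[[-39,-40,-2],[0,0,0],1],[[-39,-40,-2],[0,0,0],1],[[0,0,0],[0,0,1],1],[[0,0,0],[0,0,1],1],[[0,0,0],[0,0,1],1],[[0,0,0],[0,0,1],1],[[0,0,0],[0,0,1],1],[[0,0,0],[0,0,1],1],[[0,0,0],[0,0,1],1],[[0,0,0],[0,0,0],1]]' 20
python3 - <<'E'
from h import *
s=readout.get_state();print(np.round(s["position"],4),s["qpos"],s["width"])
np.save("s1.npy",s,allow_pickle=True)
a=vision.get_image("wrist");cv2.imwrite("pics/w1.png",a)
E
```

```text
clock: 2.6
position: [0.4647, -0.0903, 0.2549]
ee_rot: [-0.0, 0.538, 0.843, -0.0]
contact_force: [-0.0, 0.3, 0.1]
width: -0.0
gripper_force: 0.0
[ 0.4647 -0.0903  0.2549] [-3.39153549e-01  1.08270161e-01  1.66380717e+00  1.03281646e-04
  1.37032125e+00 -7.73345774e-01] -3.122294825012121e-05
```

View pics/w1.png

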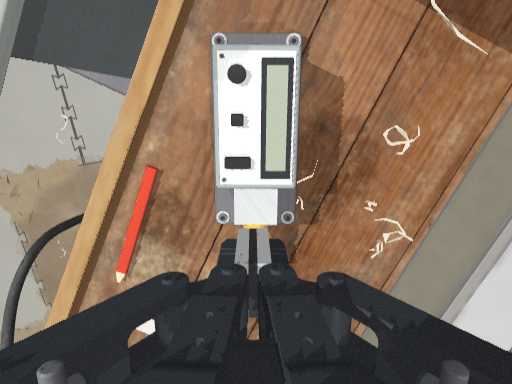

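The wrist view shows the round key at about (237,73), the square key at (237,120) and the oblong key at (237,163). The panel is aligned with the tool, and the fingers hide the nose. Next I'll measure the key centres.

Run:
```python
from h import *
s=np.load("s1.npy",allow_pickle=True).item();im=cv2.imread("pics/w1.png")
g=cv2.cvtColor(im,cv2.COLOR_BGR2GRAY)[55:175,221:254]
m=cv2.threshold(g,90,255,cv2.THRESH_BINARY_INV)[1]
q,l,st,ce=cv2.connectedComponentsWithStats(m);c=cam("wrist",s);P=[]
for i in range(1,q):
    if st[i,4]>40:
        uv=ce[i]+[221,55];p=plane(c,uv,.076);P.append(p);print(st[i],uv,p.round(4),rel(s,p).round(1))
print([np.linalg.norm(P[i]-P[i+1]) for i in range(len(P)-1)],np.degrees(np.arctan2(*(P[0]-P[-1])[1::-1])))
w,x,y,z=s["ee_rot"];Rm=R.from_quat([x,y,z,w]).as_matrix();print(Rm.round(3),np.degrees(np.arctan2(Rm[1,0],Rm[0,0])))
```

```text
[  7  10  18  19 267] [236.52808989  73.5917603 ] [ 0.4127 -0.0137  0.076 ] [ 91.2 -14.9 179. ]
[ 10  59  12  12 142] [236.57746479 119.5       ] [ 0.4297 -0.0516  0.076 ] [ 49.8 -15.4 179. ]
[  4 102  26  12 294] [237.1462585  162.43877551] [ 0.4472 -0.0893  0.076 ] [  8.2 -15.3 179. ]
[np.float64(0.0414793501568627), np.float64(0.04156720886364111)] 114.55295693176932
[[-0.421  0.907 -0.001]
 [ 0.907  0.421  0.   ]
 [ 0.001 -0.001 -1.   ]] 114.87619204377343
```

```bash
python3 -m handwheel '[[[46,-7.5,0],[0,0,0],1],[[45,-7.5,0],[0,0,0],1],[[0,0,58],[0,0,0],1],[[0,0,58],[0,0,0],1],[[0,0,56],[0,0,0],1],[[0,0,4],[0,0,0],1],[[0,0,3],[0,0,0],1],[[0,0,2],[0,0,0],1],[[0,0,1],[0,0,0],1],[[0,0,0],[0,0,0],1]]'
python3 - <<'E'
from h import *
s=readout.get_state();print(np.round(s["position"],4),np.round(s["contact_force"],2),s["clock"],rel(s,(.4127,-.0137,.076)))
np.save("s2.npy",s,allow_pickle=True)
cv2.imwrite("pics/w2.png",vision.get_image("wrist"))
E
```

```text
clock: 3.9
position: [0.415, -0.0145, 0.0745]
ee_rot: [0.002, 0.539, 0.843, 0.001]
contact_force: [1.7, -0.2, 2.0]
width: -0.0001
gripper_force: 1.1
[ 0.415  -0.0145  0.0745] [ 1.66 -0.23  1.98] 3.9 [ 1.66502141 -1.75943738 -1.46870196]
```

```bash
python3 -m handwheel '[[[0,0,0],[0,0,0],1],[[0,0,0],[0,0,0],1]]'
```

```text
clock: 4.2
position: [0.414, -0.0142, 0.0737]
ee_rot: [0.001, 0.539, 0.842, 0.0]
contact_force: [1.9, -0.5, 3.6]
width: 0.0
gripper_force: 1.5
```

View pics/w2.png

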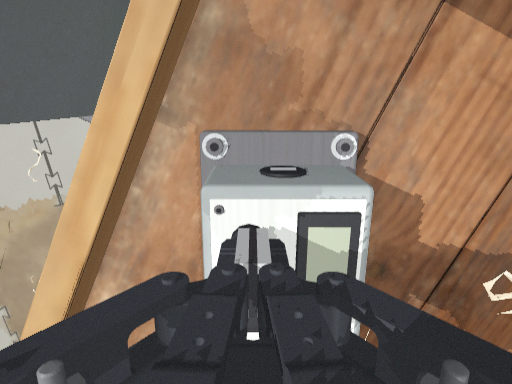

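The tip is on the round key at about (250,235), and 3.6 N means it is nearly down. I'll press a little more, lift, and check the force before the next key.

```bash
python3 -m handwheel '[[[0,0,1.5],[0,0,0],1],[[0,0,0.5],[0,0,0],1],[[0,0,0],[0,0,0],1],[[0,0,0],[0,0,0],1]]'; python3 -m handwheel '[[[0,0,-10],[0,0,0],1],[[0,0,-15],[0,0,0],1],[[-42,0,0],[0,0,0],1],[[-41,0,0],[0,0,0],1],[[0,0,0],[0,0,0],1],[[0,0,0],[0,0,0],1]]'
python3 - <<'E'
from h import *
s=readout.get_state();print(np.round(s["contact_force"],2),rel(s,(.4472,-.0893,.076)))
cv2.imwrite("pics/w3.png",vision.get_image("wrist"))
E
```

```text
clock: 4.7
position: [0.414, -0.0142, 0.0719]
ee_rot: [0.001, 0.539, 0.842, 0.0]
contact_force: [0.7, -0.1, 9.0]
width: -0.0003
gripper_force: 4.3
clock: 5.45
position: [0.446, -0.0885, 0.0956]
ee_rot: [-0.002, 0.539, 0.842, -0.0]
contact_force: [-1.2, -0.4, -0.2]
width: -0.0001
gripper_force: 0.0
[-1.19 -0.36 -0.25] [-1.26494906  0.81744307 19.54592922]
```

View pics/w3.png

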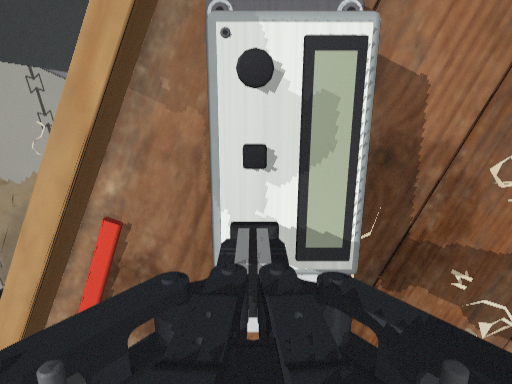

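The round key is back up at (255,67), the square key is untouched at (255,156), and the tip is over the oblong key at (254,232). I'll press it to the same depth.

```bash
python3 -m handwheel '[[[0,0,14],[0,0,0],1],[[0,0,5],[0,0,0],1],[[0,0,3],[0,0,0],1],[[0,0,2],[0,0,0],1],[[0,0,1],[0,0,0],1],[[0,0,0],[0,0,0],1],[[0,0,0],[0,0,0],1],[[0,0,0],[0,0,0],1]]'
```

```text
clock: 6.5
position: [0.447, -0.0886, 0.0719]
ee_rot: [-0.001, 0.539, 0.842, 0.0]
contact_force: [-4.2, 2.7, 8.7]
width: 0.0002
gripper_force: 4.6
```

```bash
python3 -m handwheel '[[[0,0,-10],[0,0,0],1],[[0,0,-50],[0,0,0],1],[[-41,4.5,-10],[0,0,0],-1],[[-41,5,0],[0,0,0],-1],[[-41,4.5,0],[0,0,0],-1],[[-41,4.5,0],[0,0,0],-1],[[0,0,0],[0,0,0],-1],[[0,0,0],[0,0,0],-1],[[0,0,0],[0,0,0],-1]]'
python3 - <<'E'
from h import *
s=readout.get_state();np.save("s4.npy",s,allow_pickle=True);print(np.round(s["contact_force"],2),s["position"],s["width"])
cv2.imwrite("pics/w4.png",vision.get_image("wrist"))
E
```

```text
clock: 7.62
position: [0.533, -0.2296, 0.1414]
ee_rot: [-0.0, 0.538, 0.843, 0.0]
contact_force: [-0.8, -0.5, 0.1]
width: 0.0855
gripper_force: 0.0
[-0.78 -0.5   0.05] [ 0.53303391 -0.22958775  0.14138842] 0.08545557538536788
```

View pics/w4.png

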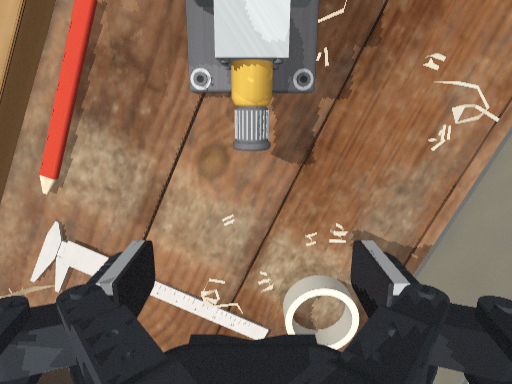

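The knob spans columns 235–270 and rows 108–150, the brass nose rows 60–107. The caliper and a tape ring lie beyond the fingers. I'll measure the axis.

Run:
```python
from h import *
s=np.load("s4.npy",allow_pickle=True).item();im=cv2.imread("pics/w4.png");c=cam("wrist",s)
h=cv2.cvtColor(im,cv2.COLOR_BGR2HSV)
b=cv2.inRange(h,(15,120,80),(35,255,255));b[:,:225]=0;b[:,280:]=0;b[:55]=0;b[112:]=0
n=cv2.inRange(h,(0,0,40),(179,70,255));n[:108]=0;n[152:]=0;n[:,:228]=0;n[:,276:]=0
q,l,st,ce=cv2.connectedComponentsWithStats(n);n=np.uint8(l==1+np.argmax(st[1:,4]))
P=[]
for m,rows in((b,range(66,104,4)),(n,range(110,150,3))):
    for r in rows:
        x=np.where(m[r]>0)[0]
        if len(x): 
            L,Rr=x[0]-.5,x[-1]+.5;p=rel(s,plane(c,((L+Rr)/2,r),.04));w=rel(s,plane(c,(Rr,r),.04))[1]-rel(s,plane(c,(L,r),.04))[1];print(r,L,Rr,p.round(2),w.round(1))
xs=np.where(n.any(1))[0];print("knob rows",xs[0],xs[-1],rel(s,plane(c,(252,xs[0]),.052)),rel(s,plane(c,(252,xs[-1]),.054)))
ys=np.where(b.any(1))[0];print("brass rows",ys[0],ys[-1],rel(s,plane(c,(252,ys[-1]),.0545)),rel(s,plane(c,(252,ys[0]),.0545)))
```

```text
66 230.5 272.5 [ 90.41  -0.91 101.43] 29.2
70 230.5 272.5 [ 87.79  -0.91 101.43] 29.3
74 230.5 272.5 [ 85.15  -0.92 101.43] 29.4
78 230.5 271.5 [ 82.49  -1.27 101.43] 28.8
82 231.5 271.5 [ 79.82  -0.92 101.43] 28.2
86 231.5 271.5 [ 77.13  -0.92 101.43] 28.3
90 231.5 271.5 [ 74.42  -0.93 101.43] 28.3
94 230.5 271.5 [ 71.7   -1.29 101.42] 29.1
98 230.5 271.5 [ 68.96  -1.29 101.42] 29.2
102 224.5 269.5 [ 66.21  -4.15 101.42] 32.2
110 233.5 268.5 [ 60.65  -1.3  101.42] 25.2
113 234.5 268.5 [ 58.54  -0.95 101.42] 24.5
116 233.5 268.5 [ 56.43  -1.31 101.42] 25.3
119 233.5 268.5 [ 54.31  -1.31 101.42] 25.4
122 233.5 268.5 [ 52.18  -1.32 101.41] 25.4
125 234.5 268.5 [ 50.03  -0.95 101.41] 24.7
128 234.5 268.5 [ 47.88  -0.96 101.41] 24.8
131 234.5 268.5 [ 45.72  -0.96 101.41] 24.9
134 234.5 268.5 [ 43.55  -0.96 101.41] 24.9
137 234.5 268.5 [ 41.36  -0.96 101.41] 25.0
140 234.5 267.5 [ 39.17  -1.33 101.41] 24.3
143 232.5 270.5 [ 36.96  -0.97 101.41] 28.1
146 232.5 269.5 [ 34.75  -1.34 101.41] 27.4
149 236.5 266.5 [ 32.52  -0.97 101.41] 22.3
knob rows 108 150 [62.29702151 -0.57773682 89.42001034] [33.8134942  -0.59736101 87.40560838]
brass rows 59 106 [63.65911533 -0.57593212 86.92069858] [93.31127942 -0.55480792 86.93569105]
```

```bash
python3 -m handwheel '[[[50.5,-1,0],[0,0,0],-1],[[0,0,0],[0,0,0],-1],[[0,0,60],[0,0,0],-1],[[0,0,45],[0,0,0],-1],[[0,0,12],[0,0,0],-1],[[0,0,4.5],[0,0,0],-0.3],[[0,0,0],[0,0,0],0.1],[[0,0,0],[0,0,0],0.1],[[0,0,0],[0,0,0],0.1],[[0,0,0],[0,0,0],0.1]]' 20
python3 - <<'E'
from h import *
s=readout.get_state();np.save("s5.npy",s,allow_pickle=True);print(np.round(s["contact_force"],2),s["position"],s["width"])
o=np.load("s4.npy",allow_pickle=True).item();print(rel(o,s["position"]))
cv2.imwrite("pics/w5.png",vision.get_image("wrist"))
E
```

```text
clock: 8.93
position: [0.5118, -0.1852, 0.0203]
ee_rot: [0.001, 0.539, 0.842, 0.0]
contact_force: [0.1, -0.1, 0.1]
width: 0.0384
gripper_force: 0.0
[ 0.06 -0.06  0.07] [ 0.51180461 -0.18524408  0.02031662] 0.03840550035522219
[ 49.09811666  -0.61874333 121.09672839]
```

View pics/w5.png

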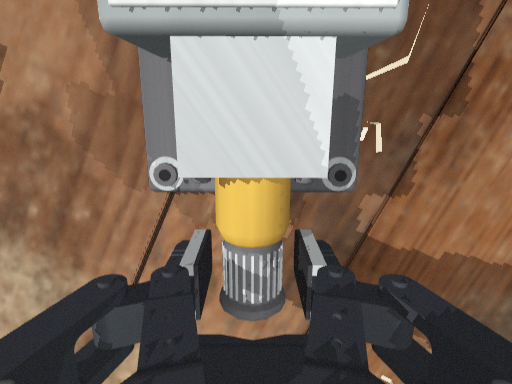

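The fingers straddle the knob evenly: the pads are at columns 209 and 297, and the knob spans 222–283. The shoulder is at row 243 or so. I'll check the shoulder position and the lateral centring with a second measurement.

Run:
```python
from h import *
s=np.load("s5.npy",allow_pickle=True).item();im=cv2.imread("pics/w5.png");c=cam("wrist",s)
h=cv2.cvtColor(im,cv2.COLOR_BGR2HSV)
b=cv2.inRange(h,(15,120,60),(35,255,255))
col=np.where(b[180:270,253]>0)[0]+180;print("mouth row",col[-1]+.5,rel(s,plane(c,(253,col[-1]+.5),.0545)))
for r in (195,205,215,225):
    x=np.where(b[r,200:300]>0)[0]+200;print(r,x[0]-.5,x[-1]+.5,rel(s,plane(c,((x[0]+x[-1])/2,r),.04)).round(2))
g=cv2.cvtColor(im,cv2.COLOR_BGR2GRAY).astype(int)
for r in(262,275):print(r,g[r,205:230].tolist(),g[r,275:305].tolist())
print(h[270,212:226].tolist(), h[270,278:296].tolist())
K,Rw,o=c
for p in((11,19,-19),(11,-19,-19),(12.5,0,-32),(0,12,-19),(0,-12,-19)):
    w,x,y,z=s["ee_rot"];P=R.from_quat([x,y,z,w]).apply(np.array(p)/1000)+s["position"];v=K@(Rw.T@(P-o));print(p,v[:2]/v[2])
```

```text
mouth row 247.5 [ 16.56690519  -0.2131419  -34.19611918]
195 214.5 289.5 [ 31.89  -0.56 -19.71]
205 210.5 289.5 [ 27.83  -1.35 -19.71]
215 214.5 289.5 [ 23.7   -0.57 -19.7 ]
225 215.5 288.5 [ 19.5   -0.57 -19.7 ]
262 [35, 24, 28, 32, 24, 32, 37, 99, 119, 119, 120, 118, 116, 117, 119, 113, 113, 122, 182, 166, 135, 169, 67, 71, 140] [141, 86, 71, 114, 123, 154, 163, 105, 85, 81, 82, 84, 86, 90, 92, 91, 91, 96, 75, 23, 25, 26, 24, 25, 44, 43, 46, 47, 45, 47]
275 [24, 28, 33, 35, 26, 31, 95, 102, 104, 110, 117, 115, 118, 120, 118, 119, 126, 143, 155, 180, 118, 168, 95, 72, 121] [151, 80, 103, 150, 143, 163, 154, 116, 89, 90, 87, 86, 84, 82, 78, 77, 72, 76, 72, 64, 24, 20, 17, 21, 22, 32, 27, 27, 24, 35]
[[12, 125, 133], [14, 126, 136], [14, 128, 146], [12, 124, 150], [13, 120, 157], [13, 124, 163], [14, 131, 163], [14, 125, 163], [12, 124, 164], [13, 131, 161], [11, 102, 147], [78, 8, 152], [90, 6, 167], [80, 6, 120]] [[98, 7, 155], [98, 7, 145], [90, 6, 160], [83, 7, 154], [13, 100, 115], [12, 121, 116], [10, 124, 117], [12, 125, 116], [11, 123, 112], [12, 120, 113], [12, 128, 106], [13, 134, 105], [12, 121, 105], [10, 120, 104], [13, 130, 98], [12, 112, 96], [128, 32, 32], [135, 23, 22]]
(11, 19, -19) [300.22306785 243.94709427]
(11, -19, -19) [206.61731197 244.01828012]
(12.5, 0, -32) [253.56485236 255.11630333]
(0, 12, -19) [282.3484879  268.41555655]
(0, -12, -19) [224.47748154 268.46374493]
```

```bash
python3 -m handwheel '[[[2.3,0,0],[0,0,0],0.3],[[0,0,0],[0,0,0],0.38],[[0,0,0],[0,0,0],0.41],[[0,0,0],[0,0,0],0.42],[[0,0,0],[0,0,0],0.43],[[0,0,0],[0,0,0],0.44],[[0,0,0],[0,0,0],0.44]]' 20
python3 - <<'E'
from h import *
s=readout.get_state();w,x,y,z=s["ee_rot"];print(s["gripper_force"],s["width"],R.from_quat([x,y,z,w]).inv().apply(s["contact_force"]),rel(np.load("s5.npy",allow_pickle=True).item(),s["position"]))
E
```

```text
clock: 9.85
position: [0.5106, -0.183, 0.0198]
ee_rot: [0.0, 0.539, 0.842, 0.0]
contact_force: [-1.4, 0.6, -1.1]
width: 0.0242
gripper_force: 1.0
1.04525500908494 0.02417182491196496 [ 1.15651552 -0.96233727  1.11478239] [ 2.5127908  -0.19290133  0.52519972]
```

Both pads are touching with almost no side force. Now I'll close fully at a gentle grip.

```bash
python3 -m handwheel '[[[0,0,0],[0,0,0],0.46],[[0,0,0],[0,0,0],0.5],[[0,0,0],[0,0,0],0.6],[[0,0,0],[0,0,0],1],[[0,0,0],[0,0,0],1]]' 30
python3 - <<'E'
from h import *
s=readout.get_state();np.save("s6.npy",s,allow_pickle=True);w,x,y,z=s["ee_rot"];print(s["gripper_force"],s["width"],R.from_quat([x,y,z,w]).inv().apply(s["contact_force"]),rel(np.load("s5.npy",allow_pickle=True).item(),s["position"]))
E
```

```text
clock: 10.48
position: [0.5106, -0.183, 0.0198]
ee_rot: [0.0, 0.539, 0.842, 0.0]
contact_force: [0.0, -0.4, 0.8]
width: 0.0229
gripper_force: 29.3
29.32209223508835 0.022930146024822132 [-0.37213695 -0.11693701 -0.80318251] [ 2.53597533 -0.18173513  0.50246578]
```

```bash
python3 -m handwheel '[[[-2,0,0],[0,0,0],1],[[-3,0,0],[0,0,0],1],[[-4,0,0],[0,0,0],1],[[-3,0,0],[0,0,0],1],[[0,0,0],[0,0,0],1]]'
cat > f.py <<'E'
from h import *
s=readout.get_state();w,x,y,z=s["ee_rot"];print(s["gripper_force"],s["width"],R.from_quat([x,y,z,w]).inv().apply(s["contact_force"]),rel(np.load("s6.npy",allow_pickle=True).item(),s["position"]))
E
python3 f.py
```

```text
clock: 11.1
position: [0.5159, -0.1947, 0.0198]
ee_rot: [0.0, 0.539, 0.843, -0.0]
contact_force: [0.2, 0.2, 0.4]
width: 0.023
gripper_force: 29.4
29.392856061458588 0.023034067812766495 [ 0.07635697  0.29131623 -0.35109352] [-12.82398496  -0.02440466   0.05386888]
```

```bash
python3 -m handwheel '[[[-4,0,0],[0,0,0],1],[[-5,0,0],[0,0,0],1],[[-5,0,0],[0,0,0],1],[[-5,-0.1,0],[0,0,0],1],[[-5,0,0],[0,0,0],1],[[-5,0,0],[0,0,0],1],[[-3,0,0],[0,0,0],1],[[0,0,0],[0,0,0],1],[[0,0,0],[0,0,0],1]]'
python3 f.py
python3 - <<'E'
from h import *
s=readout.get_state();np.save("s7.npy",s,allow_pickle=True)
im=vision.get_image("wrist");cv2.imwrite("pics/w7.png",im);cv2.imwrite("pics/w7c.png",cv2.resize(im[60:340,150:360],None,fx=2.1,fy=2.1,interpolation=cv2.INTER_CUBIC))
E
```

```text
clock: 12.22
position: [0.5292, -0.2233, 0.0199]
ee_rot: [0.0, 0.539, 0.842, -0.0]
contact_force: [-0.3, -0.3, -0.7]
width: 0.0231
gripper_force: 29.4
29.402630925178528 0.02305633860185104 [-0.15374166 -0.36571049  0.68202949] [-4.43450951e+01  9.19196637e-03 -4.26096190e-02]
```

View pics/w7c.png

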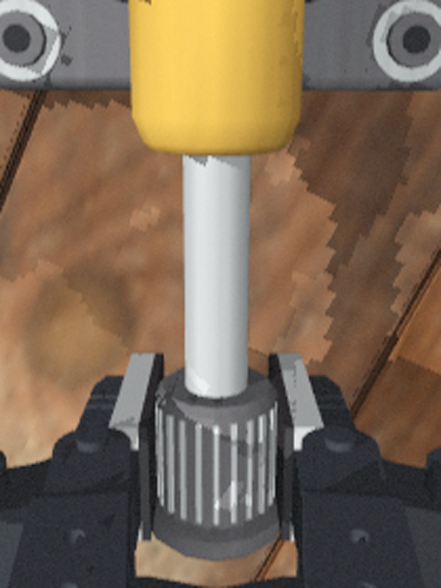

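The rod is straight and clean between the nose (rim at crop row 150) and the knob. The groove isn't out yet, which fits about 44 mm drawn. I'll go on to 50 mm.

```bash
python3 -m handwheel '[[[-3,0,0],[0,0,0],1],[[-2,0,0],[0,0,0],1],[[-0.6,0,0],[0,0,0],1],[[0,0,0],[0,0,0],1],[[0,0,0],[0,0,0],1],[[0,0,0],[0,0,0],1]]'
python3 f.py
python3 - <<'E'
from h import *
s=readout.get_state();np.save("s8.npy",s,allow_pickle=True)
im=vision.get_image("wrist");cv2.imwrite("pics/w8.png",im);cv2.imwrite("pics/w8c.png",cv2.resize(im[60:280,150:360],None,fx=2.7,fy=2.7,interpolation=cv2.INTER_CUBIC))
c=cam("wrist",s);g=cv2.cvtColor(im,cv2.COLOR_BGR2HSV)
print([(r,*g[r,252].tolist(),rel(s,plane(c,(252,r),.046))[0].round(1)) for r in range(108,140)])
E
```

```text
clock: 13.02
position: [0.5313, -0.2281, 0.0198]
ee_rot: [0.0, 0.539, 0.843, -0.0]
contact_force: [0.5, -0.9, -0.8]
width: 0.023
gripper_force: 29.4
29.41218763589859 0.022982690060147287 [-1.05200545  0.11360206  0.77415778] [-4.96354092e+01 -9.70923994e-02 -6.78624897e-03]
[(108, 21, 154, 241, np.float64(64.7)), (109, 21, 154, 239, np.float64(64.4)), (110, 21, 157, 237, np.float64(64.1)), (111, 21, 155, 235, np.float64(63.7)), (112, 21, 158, 233, np.float64(63.4)), (113, 21, 159, 226, np.float64(63.1)), (114, 21, 160, 214, np.float64(62.7)), (115, 21, 167, 197, np.float64(62.4)), (116, 20, 158, 182, np.float64(62.1)), (117, 20, 162, 157, np.float64(61.7)), (118, 17, 86, 122, np.float64(61.4)), (119, 130, 8, 96, np.float64(61.0)), (120, 130, 8, 98, np.float64(60.7)), (121, 150, 4, 125, np.float64(60.4)), (122, 135, 7, 145, np.float64(60.0)), (123, 135, 7, 147, np.float64(59.7)), (124, 98, 5, 196, np.float64(59.4)), (125, 96, 6, 229, np.float64(59.0)), (126, 96, 5, 235, np.float64(58.7)), (127, 96, 5, 234, np.float64(58.3)), (128, 98, 4, 235, np.float64(58.0)), (129, 96, 5, 235, np.float64(57.6)), (130, 96, 5, 235, np.float64(57.3)), (131, 98, 4, 234, np.float64(57.0)), (132, 96, 5, 234, np.float64(56.6)), (133, 90, 4, 233, np.float64(56.3)), (134, 95, 7, 235, np.float64(55.9)), (135, 90, 5, 233, np.float64(55.6)), (136, 84, 5, 234, np.float64(55.2)), (137, 90, 5, 234, np.float64(54.9)), (138, 96, 5, 234, np.float64(54.5)), (139, 96, 5, 234, np.float64(54.2))]
```

View pics/w8c.png

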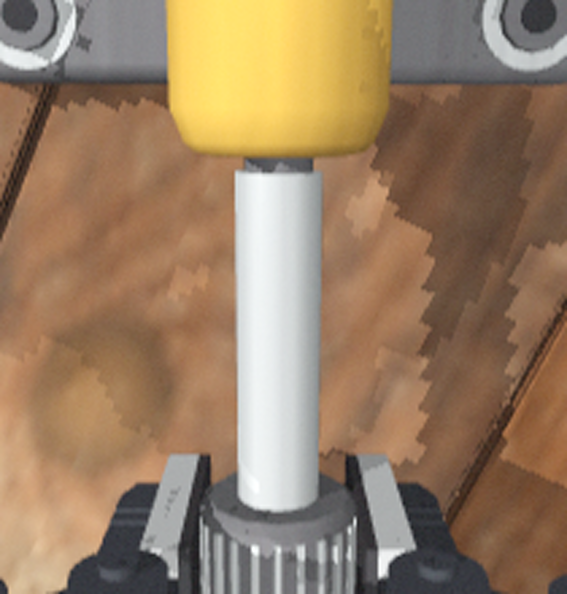

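The dark groove shows about 2.2 mm outside the nose rim (crop rows 157–172), so about half of it is out and roughly 0.35 mm remains.

```bash
python3 -m handwheel '[[[-0.4,0,0],[0,0,0],1],[[0,0,0],[0,0,0],1],[[0,0,0],[0,0,0],1],[[0,0,0],[0,0,0],1]]'
python3 f.py; python3 -c "
from rig import manip
print(manip.sign_off())"
```

```text
clock: 13.58
position: [0.5314, -0.2284, 0.0198]
ee_rot: [-0.0, 0.539, 0.842, 0.0]
contact_force: [-0.1, 0.4, -1.4]
width: 0.0231
gripper_force: 29.4
29.416763484477997 0.023062568702571458 [0.41389405 0.10379186 1.4193705 ] [-4.99108324e+01 -9.77043658e-02  4.16573955e-02]
the job is handed in; nothing more can be done
None
```

I pressed the round key and then the oblong key, then drew the rod out about 49.9 mm so its groove is level with the nose mouth. It is held still there with about 1 N of side force, and the job is handed in (13.6 s used); the display looked blank in my one check after the wake press, and I did not look again after zeroing.

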